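Count three block batteries into the bench bin

TASK

The blue bin must hold exactly three block batteries, all standing upright on its floor with their terminals up; one is standing in it already. Top it up from those on the bench, leave the spare one on the bench, and do not disturb the jar, the tape roll or the phone.

Things in the scene. Friction and masses are not known exactly. Their poses are not given: they have to be found in the camera images.
- bin: blue plastic open-topped bin, fixed to the bench, 188 x 80 x 60 mm high outside, walls and floor 4 mm thick (inside 180 x 72 mm, 56 mm deep). Origin at the centre of its underside, on the bench; x along its length, y across it, z up. It may be left or right of the middle. Batteries may stand anywhere on its floor.
- in_bin: 9-volt block battery: black case 26 x 17 x 46 mm with a steel band near the bottom, two round steel snap terminals 2.5 mm high on its top end, 46 g. Origin at the centre of the case; z along the 46 mm length towards the terminals, x along the 26 mm width, y along the 17 mm thickness. This one starts standing upright in the bin, anywhere along its length.
- upright: 9-volt block battery: black case 26 x 17 x 46 mm with a steel band near the bottom, two round steel snap terminals 2.5 mm high on its top end, 46 g. Origin at the centre of the case; z along the 46 mm length towards the terminals, x along the 26 mm width, y along the 17 mm thickness. This one starts standing upright on the bench.
- lying_a: 9-volt block battery: black case 26 x 17 x 46 mm with a steel band near the bottom, two round steel snap terminals 2.5 mm high on its top end, 46 g. Origin at the centre of the case; z along the 46 mm length towards the terminals, x along the 26 mm width, y along the 17 mm thickness. This one starts lying on a broad side on the bench.
- lying_b: 9-volt block battery: black case 26 x 17 x 46 mm with a steel band near the bottom, two round steel snap terminals 2.5 mm high on its top end, 46 g. Origin at the centre of the case; z along the 46 mm length towards the terminals, x along the 26 mm width, y along the 17 mm thickness. This one starts lying on a broad side on the bench.
- meter: multimeter lying on its back, fixed, 185 x 90 mm, red with a black face and a dial, top 52 mm high. Origin at the centre of its underside, x along its length. It lies on the other side of the middle from the bin.
- jar: small closed jar with a yellow cap, 48 mm diameter, 50 mm high, loose. Origin at the centre of its underside, z up. Leave alone.
- tape: grey roll of tape lying flat, 90 mm outside diameter, 19 mm high, loose. Origin at the centre of its underside. Leave alone.
- phone: white mobile phone lying flat, 70 x 145 x 8 mm, loose. Origin at the centre of its underside, y along its length. Leave alone.

How it is judged:
By the outcome, as a careful person would: the job done as asked, in the order asked, and still so for the second after the job is handed in, with the robot touching nothing.
It also fails if it takes over 61 s, if anything falls off the work surface, if the arm or the gripper's body presses on something with over 40 N, if the wrist force passes 120 N, or if a joint passes its speed limit or range.

ROBOT

A 7-joint arm with a two-finger parallel gripper is mounted at the origin on the work surface. World frame = base frame: x ahead of the robot, y to its left, z up, the work surface at z = 0. Lengths are in m, angles in rad, forces in N, time in s.
With the tool pointing down it reaches from about 0.35 to 0.9 m from the base axis. Payload 8.1 kg.
Tool frame: the origin (TCP) lies midway between the tips of the shut fingers; the grasp point (between the pads) lies 19 mm behind it; z points along the fingers, y is the line along which they close (so a half turn about z gives the same grasp; the last joint's range is limited). The gripper opens to 92 mm and grips with 3 to 60 N. Pads are 19 mm wide; open, the fingers measure 130 mm over their backs; the gripper's body (75 mm by 190 mm) begins 47 mm behind the grasp point.
Start: joints at [1.073, 0.434, 0.025, 1.573, -0.012, 1.134, -0.075], TCP at [0.24, -0.577, 0.227] pointing down, gripper open.
Joint ranges: [-2.62, 2.62], [-0.44, 2.09], [-1.27, 1.32], [0.08, 2.57], [-1.32, 4.46], [0.12, 2], [-2.74, 2.74]. Speed limits (rad/s): [2.22, 2.22, 3.01, 3.01, 3.14, 3.14, 3.14].

INTERFACE

Orientations are given as a rotation vector (axis times angle).
In Python, from cell import observe, cams, job gives the robot as it stands. The module is installed in compiled form; this text tells all that it offers.
- The arm moves only by the tool step_arm, never from a script. Its argument "steps" is a list of rows, each a list of 6 numbers: the shift along the world's x, y, z in mm, then the turn, a rotation vector about the world's x, y, z in rad. In form: [[dx, dy, dz, rx, ry, rz], ...]. A call has 1 to 20 rows; each row shifts and turns the commanded pose from where the row before left it; what a row does not reach is not made up. A row lasts 1/12 s, in which the tool goes at most 41.7 mm and 7.16 degrees, less where a joint would pass 70% of its speed; a pose out of reach is approached as far as the arm can. A call with a gripper value outside its range is refused whole. "gripper" is the opening, from 0 (shut) to 1 (fully open), set as the call begins (left out, the last holds). The fingers move at their own pace and stop on an object; "force" is the grip in N (left out, the last holds). Time passes only in rows, so rows that do not move let the fingers close. It gives the time, the measured TCP pose, the force, the opening and the grip force at its end, in the units of the state.
- observe(): the state, without advancing time (a new reading comes with each control period).
- cams.get_image(name): name is "scene" or "top"; returns the picture (420x560x3 uint8, red, green, blue); there is no depth.
- cams.get_calibration(name): a dict with "fov_y" (degrees; the focal length in pixels is half the picture's height over the tangent of half this angle, whatever the lens; pixels are square), "cx", "cy" (the principal point, pixels), "dist_coeffs" ([k1, k2, p1, p2, k3] as OpenCV has them; the pictures are not rectified), "world_to_cam" (4x4, takes a point from world to camera coordinates). Camera axes: x right, y up, looking along -z (the intrinsics and any distortion apply to the point x, -y, -z); pixel columns grow to the right and rows downward; lengths in m; the calibration is good to about 2 mm. A picture is of the moment at which its call begins. get_calibration takes no time and is no camera call.
- job.sign_off(): hands the job in; it is judged then, once.
The state is a dict: "clock": time; "joints": joint angles; "dq": joint speeds; "joint_efforts": joint torques, N m; "position": TCP position; "ee_rot": TCP orientation; "force": force on the tool from outside, world axes, zero at the start; "ft_torque": the same for the moment, N m; "width": opening from 0.0 (shut) to 1.0 (fully open); "gripper_force": force on a finger pad.
Only numpy, scipy, OpenCV 4.12 (cv2) and the standard library are available. Lean on these libraries where they do the work, as an engineer would, in place of code of your own. Each camera call takes 0.05 s, during which the arm holds its last target. There are 200 camera calls.

## Working session

There is one attempt and no reset: what is moved stays moved. The work goes in short steps, Python scripts to look and compute and a tool call to move; the robot and the scene stay as the last step left them, time stands still between calls to the robot, and variables do not carry over. Pictures are saved under pics/ and viewed, at most 10 in all, crops included, and the job is handed in when it is done.

Besides the shell and the picture viewer there is one more tool, called after ">>>" as name(argument=value, ...), one argument or row to a line, values as JSON. step_arm: Moves the arm, as the interface text tells. Its arguments: {"type":"object","properties":{"steps":{"type":"array","items":{"type":"array","items":{"type":"number"}}},"gripper":{"type":"number"},"force":{"type":"number"}},"required":["steps"]}

```bash
mkdir -p pics
python3 - <<'E'
from cell import observe,cams
import cv2
for n in("scene","top"):
    cv2.imwrite(f"pics/{n}0.png",cams.get_image(n)[:,:,::-1]); c=cams.get_calibration(n); print(n,c)
print(observe())
E
```

```text
scene {'fov_y': 46.61448214572281, 'cx': 282.1474549459018, 'cy': 208.15180626310325, 'dist_coeffs': array([-0.01168207,  0.        ,  0.        ,  0.        ,  0.        ]), 'world_to_cam': array([[ 0.87896233,  0.4768272 , -0.00781333, -0.55130185],
       [-0.29787886,  0.56174398,  0.77182374,  0.15512299],
       [ 0.37241564, -0.67607657,  0.63578854, -1.30362217],
       [ 0.        ,  0.        ,  0.        ,  1.        ]])}
top {'fov_y': 50.64169464565726, 'cx': 285.53616538792505, 'cy': 218.01019406535778, 'dist_coeffs': array([-0.07575417,  0.        ,  0.        ,  0.        ,  0.        ]), 'world_to_cam': array([[-0.01847602, -0.99903551, -0.03983332,  0.02568452],
       [ 0.99333415, -0.02287521,  0.11297782, -0.63282354],
       [-0.11378004, -0.03748041,  0.99279873, -1.02105362],
       [ 0.        ,  0.        ,  0.        ,  1.        ]])}
{'clock': 0.1, 'joints': array([ 1.07337113,  0.43515046,  0.02496052,  1.57398134, -0.01156225,
        1.13401457, -0.07510868]), 'dq': array([-0.00138043, -0.00155992, -0.00085682, -0.00076992,  0.00059492,
       -0.00019549,  0.00024153]), 'joint_efforts': array([ 2.08808859e-03, -6.69126320e+01,  9.87356231e-01, -3.15146863e+01,
       -6.05348730e-02,  3.73257534e-02,  2.64912239e-05]), 'position': array([ 0.2401776 , -0.57652023,  0.22603466]), 'ee_rot': array([-3.07927303e+00, -6.15829146e-01,  6.72882011e-04]), 'force': array([0.38589015, 0.68870222, 1.0746324 ]), 'ft_torque': array([ 0.01611611,  0.01606275, -0.01423652]), 'gripper_force': 0.0, 'width': 1.000586275988632}
```

View pics/top0.png

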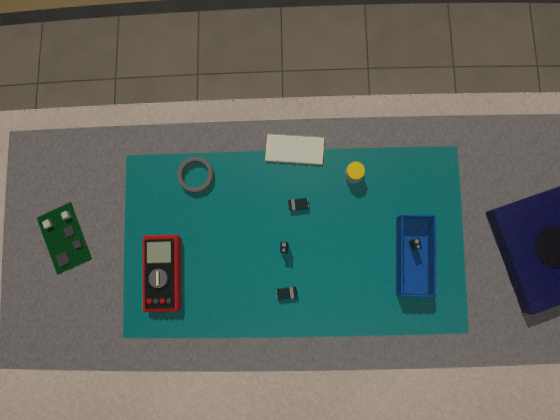

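View pics/scene0.png

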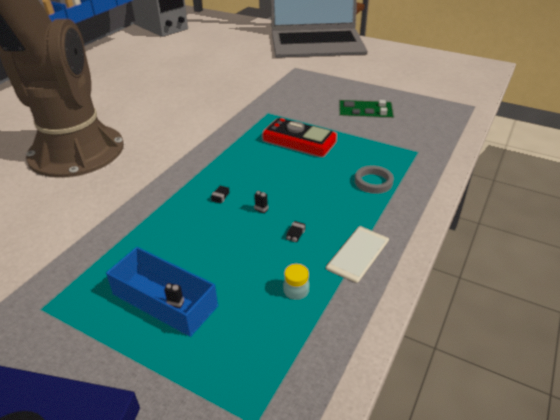

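The top view shows the bin at about (417,256) with a battery in it at (416,244). The upright battery is at (284,247) and the lying ones are at (299,204) and (287,293). The jar is at (355,172). Next I'll zoom in on these areas.

```bash
cat > h.py <<'E'
import numpy as np,cv2
from cell import cams,observe
def K(c):
    f=210/np.tan(np.radians(c["fov_y"]/2)); return np.array([[f,0,c["cx"]],[0,f,c["cy"]],[0,0,1]])
def back(n,px,z):
    c=cams.get_calibration(n); px=np.array(px,float).reshape(-1,1,2)
    u=cv2.undistortPoints(px,K(c),c["dist_coeffs"])[:,0]
    d=np.c_[u[:,0],-u[:,1],-np.ones(len(u))]; W=c["world_to_cam"]; R=W[:3,:3]; o=-R.T@W[:3,3]; d=d@R
    return o+d*((z-o[2])/d[:,2])[:,None]
def proj(n,P):
    c=cams.get_calibration(n); W=c["world_to_cam"]; p=np.atleast_2d(P)@W[:3,:3].T+W[:3,3]
    return cv2.projectPoints(p*[1,-1,-1],np.zeros(3),np.zeros(3),K(c),c["dist_coeffs"])[0][:,0]
def crop(im,x,y,w,h,s): return cv2.resize(im[y:y+h,x:x+w],None,fx=s,fy=s,interpolation=cv2.INTER_CUBIC)
E
python3 - <<'E'
import cv2,numpy as np
from h import *
t=cv2.imread("pics/top0.png")
a=np.vstack([np.hstack([crop(t,*o,40,30,9) for o in((280,190),(265,232))]),np.hstack([crop(t,267,278,40,30,9),crop(t,397,229,40,30,9)])])
cv2.imwrite("pics/c1.png",cv2.convertScaleAbs(a,alpha=1.6,beta=20))
print(back("top",[(299,204),(287,293)],.017),back("top",[(284,247),(416,244)],.046))
print("bin rim corners",back("top",[(398,216),(435,216),(434,297),(398,297)],.06))
E
```

```text
[[ 0.6689834  -0.02012462  0.017     ]
 [ 0.45535061  0.01311497  0.017     ]] [[ 0.56381302  0.0170529   0.046     ]
 [ 0.5640701  -0.29131485  0.046     ]]
bin rim corners [[ 0.62919675 -0.24925364  0.06      ]
 [ 0.62721908 -0.33523096  0.06      ]
 [ 0.44169061 -0.32331081  0.06      ]
 [ 0.44367035 -0.2411525   0.06      ]]
```

View pics/c1.png

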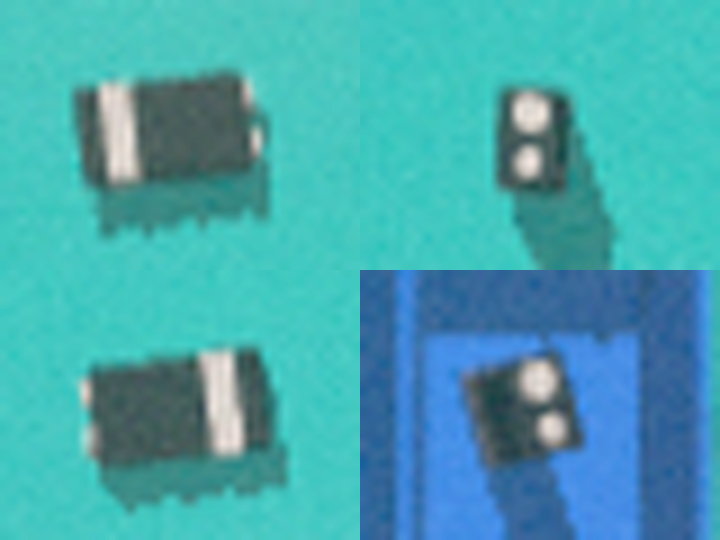

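Run:
```python
from h import *
np.set_printoptions(precision=4,suppress=True)
def px(o,off,l): return (np.array(l)-off)/9.+np.array(o)-0.45
A=back("top",px((280,190),(0,0),[(75,92),(240,73),(260,178),(95,186)]),.017)
B=back("top",px((267,278),(0,270),[(92,368),(258,350),(272,445),(98,465)]),.017)
U=back("top",px((265,232),(360,0),[(502,90),(570,92),(567,188),(498,187)]),.046)
I=back("top",px((397,229),(360,270),[(465,375),(555,350),(580,440),(490,465)]),.046)
for n,q in zip("ABUI",(A,B,U,I)):
    e=q[1]-q[0]+q[2]-q[3]; f=q[3]-q[0]+q[2]-q[1]
    print(n,q.mean(0),"e",np.linalg.norm(e)/2,np.degrees(np.arctan2(e[1],e[0])),"f",np.linalg.norm(f)/2,np.degrees(np.arctan2(f[1],f[0])))
print(back("top",px((265,232),(360,0),[(530,112),(527,162)]),.0485),back("top",px((397,229),(360,270),[(538,381),(551,428)]),.0525))
im=cv2.imread("pics/scene0.png"); 
a=np.hstack([crop(im,235,180,45,45,9),crop(im,150,270,40,45,9)]); cv2.imwrite("pics/c2.png",cv2.convertScaleAbs(a,alpha=1.6,beta=20))
print(proj("scene",[[.4553,.013,.0085],[.564,.017,.0485],[.564,-.29,.0525]]))
```

```text
A [ 0.6685 -0.0181  0.017 ] e 0.0447344975242466 -86.65109131729047 f 0.027711851298980513 -170.01135186749494
B [0.4559 0.0142 0.017 ] e 0.04538309480843084 -84.6203971679297 f 0.025372977816711443 -175.07193548632895
U [0.5638 0.0173 0.046 ] e 0.017865238733055365 -92.42072126219257 f 0.025143296308008364 176.88226192854447
I [ 0.5646 -0.2881  0.046 ] e 0.024432096332090817 -75.94294466058648 f 0.024082929042489168 -167.13775917521886
[[0.5707 0.0181 0.0485]
 [0.5578 0.0191 0.0485]] [[ 0.571  -0.2908  0.0525]
 [ 0.5588 -0.2935  0.0525]]
[[220.0305 193.8576]
 [260.4404 192.6781]
 [172.6665 284.3859]]
```

>>> step_arm(
  steps=[
    [16.2,29.7,-3,0,0,-0.022],
    [16.2,29.7,-3,0,0,-0.022],
    [16.2,29.7,-3,0,0,-0.022],
    [16.2,29.7,-3,0,0,-0.022],
    [16.2,29.7,-3,0,0,-0.022],
    [16.2,29.7,-3,0,0,-0.022],
    [16.2,29.7,-3,0,0,-0.022],
    [16.2,29.7,-3,0,0,-0.022],
    [16.2,29.7,-3,0,0,-0.022],
    [16.2,29.7,-3,0,0,-0.022],
    [16.2,29.7,-3,0,0,-0.022],
    [16.2,29.7,-3,0,0,-0.022],
    [16.2,29.7,-3,0,0,-0.022],
    [16.2,29.7,-3,0,0,-0.022],
    [16.2,29.7,-3,0,0,-0.022],
    [16.2,29.7,-3,0,0,-0.022],
    [16.2,29.7,-3,0,0,-0.022],
    [16.2,29.7,-3,0,0,-0.022],
    [16.2,29.7,-3,0,0,-0.022],
    [16.2,29.7,-3,0,0,-0.022],
  ],
  gripper=1,
)

```text
clock: 1.77
position: [0.5647, 0.0186, 0.1663]
ee_rot: [3.141, -0.073, -0.001]
force: [0.7, -0.8, 0.4]
width: 0.998
gripper_force: 0.0
```

>>> step_arm(
  steps=[
    [0,0,-20,0,0,0],
    [0,0,-30,0,0,0],
    [0,0,-30,0,0,0],
    [0,0,-25,0,0,0],
    [0,0,-20,0,0,0],
    [0,0,-15,0,0,0],
    [0,0,-10,0,0,0],
    [0,0,0,0,0,0],
    [0,0,0,0,0,0],
  ],
  gripper=0.6,
)

```text
clock: 2.52
position: [0.5642, 0.0171, 0.0166]
ee_rot: [3.141, -0.071, -0.001]
force: [-0.2, 0.4, 0.3]
width: 0.599
gripper_force: 0.0
```

>>> step_arm(
  steps=[
    [0,0,0,0,0,0],
    [0,0,0,0,0,0],
    [0,0,0,0,0,0],
    [0,0,0,0,0,0],
    [0,0,0,0,0,0],
    [0,0,0,0,0,0],
    [0,0,0,0,0,0],
    [0,0,0,0,0,0],
  ],
  gripper=0,
  force=15,
)

```text
clock: 3.18
position: [0.5645, 0.0171, 0.017]
ee_rot: [3.141, -0.071, 0.0]
force: [-1.4, -0.2, 3.1]
width: 0.186
gripper_force: 15.0
```

>>> step_arm(
  steps=[
    [0,0,15,0,0,0],
    [0,0,25,0,0,0],
    [0,0,30,0,0,0],
    [0,0,20,0,0,0],
    [-4,-15,10,0,0,0],
    [-7,-24,0,0,0,0],
    [-7,-24,0,0,0,0],
    [-7,-24,0,0,0,0],
    [-7,-24,0,0,0,0],
    [-7,-24,0,0,0,0],
    [-7,-24,0,0,0,0],
    [-7,-24,0,0,0,0],
    [-7,-24,0,0,0,0],
    [-7,-24,0,0,0,0],
    [-7,-24,0,0,0,0],
    [-7,-24,0,0,0,0],
    [-7,-22,0,0,0,0],
    [0,0,0,0,0,0],
    [0,0,0,0,0,0],
  ],
)

```text
clock: 4.77
position: [0.4755, -0.2854, 0.1165]
ee_rot: [3.14, -0.076, -0.001]
force: [0.6, 0.3, -0.5]
width: 0.189
gripper_force: 15.0
```

Run:
```python
from h import *
t=cams.get_image("top")[:,:,::-1];s=cams.get_image("scene")[:,:,::-1]
a=np.hstack([crop(t,375,205,75,100,5),crop(s,95,220,80*1+45,100,3.2).copy() if 0 else cv2.resize(s[220:340,100:230],(400,500))])
cv2.imwrite("pics/c3.png",cv2.convertScaleAbs(a,alpha=1.5,beta=15)); print(observe()["position"])
```

```text
[ 0.47661143 -0.28299601  0.11660422]
```

View pics/c3.png

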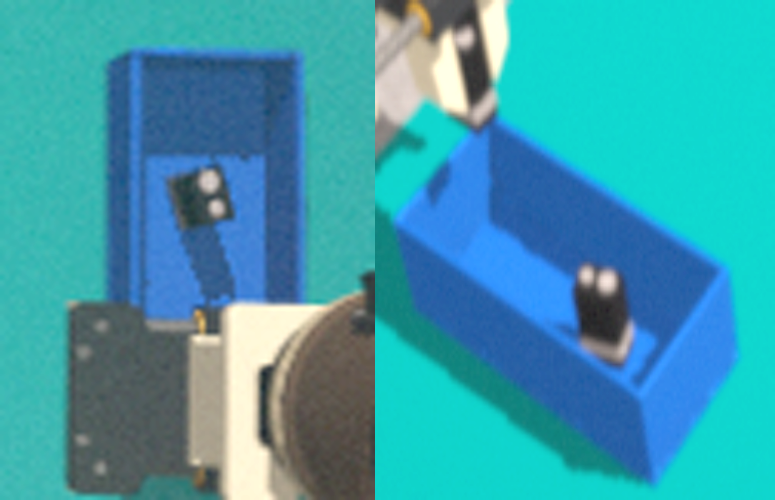

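>>> step_arm(
  steps=[
    [0,0,-15,0,0,0],
    [0,0,-15,0,0,0],
    [0,0,-15,0,0,0],
    [0,0,-15,0,0,0],
    [0,0,-12,0,0,0],
    [0,0,-10,0,0,0],
    [0,0,-7,0,0,0],
    [0,0,-4,0,0,0],
    [0,0,-1.5,0,0,0],
    [0,0,0,0,0,0],
    [0,0,0,0,0,0],
  ],
)

```text
clock: 5.78
position: [0.4767, -0.284, 0.0227]
ee_rot: [3.14, -0.071, 0.001]
force: [-0.2, -0.2, -0.5]
width: 0.186
gripper_force: 15.0
```

>>> step_arm(
  steps=[
    [0,0,-1,0,0,0],
    [0,0,-1,0,0,0],
    [0,0,0,0,0,0],
    [0,0,0,0,0,0],
  ],
)

```text
clock: 6.12
position: [0.4768, -0.2842, 0.0209]
ee_rot: [3.14, -0.071, 0.002]
force: [-1.4, 0.8, 5.3]
width: 0.182
gripper_force: 15.0
```

>>> step_arm(
  steps=[
    [0,0,0,0,0,0],
    [0,0,0,0,0,0],
    [0,0,0,0,0,0],
    [0,0,0,0,0,0],
    [0,0,0,0,0,0],
  ],
  gripper=0.25,
)

```text
clock: 6.53
position: [0.4764, -0.2844, 0.0203]
ee_rot: [3.14, -0.072, 0.0]
force: [-0.6, -1.5, 1.9]
width: 0.248
gripper_force: 1.0
```

>>> step_arm(
  steps=[
    [0,0,10,0,0,0],
    [0,0,15,0,0,0],
    [0,0,20,0,0,0],
    [0,0,30,0,0,0],
    [0,0,30,0,0,0],
    [0,0,20,0,0,0],
    [0,0,10,0,0,0],
  ],
)

```text
clock: 7.12
position: [0.4776, -0.2841, 0.1587]
ee_rot: [3.139, -0.071, 0.006]
force: [0.6, -0.6, -0.3]
width: 0.247
gripper_force: 0.0
```

>>> step_arm(
  steps=[
    [-1.4,18.8,0,0,0,0.1067],
    [-1.4,18.8,0,0,0,0.1067],
    [-1.4,18.8,-2,0,0,0.1067],
    [-1.4,18.8,-2,0,0,0.1067],
    [-1.4,18.8,-2,0,0,0.1067],
    [-1.4,18.8,-2,0,0,0.1067],
    [-1.4,18.8,-4,0,0,0.1067],
    [-1.4,18.8,-4,0,0,0.1067],
    [-1.4,18.8,-4,0,0,0.1067],
    [-1.4,18.8,-4,0,0,0.1067],
    [-1.4,18.8,-4,0,0,0.1067],
    [-1.4,18.8,-4,0,0,0.1067],
    [-1.4,18.8,-4,0,0,0.1067],
    [-1.4,18.8,-4,0,0,0.1067],
    [-1.4,18.8,-4,0,0,0.1067],
    [-1.4,18.8,-4,0,0,0.1067],
  ],
  gripper=0.6,
)

```text
clock: 8.45
position: [0.4532, 0.0178, 0.1068]
ee_rot: [-2.111, -2.326, 0.001]
force: [0.9, -0.4, 0.3]
width: 0.601
gripper_force: 0.0
```

>>> step_arm(
  steps=[
    [0,0,0,-0.104,-0.0095,0],
    [0,0,0,-0.104,-0.0095,0],
    [0,0,0,-0.104,-0.0095,0],
    [0,0,0,-0.104,-0.0095,0],
    [0,0,0,-0.104,-0.0095,0],
    [0,0,0,0,0,0],
    [0,0,0,0,0,0],
  ],
)

```text
clock: 9.03
position: [0.4532, 0.0187, 0.1062]
ee_rot: [1.826, 2.011, -0.489]
force: [0.4, 0.1, 0.1]
width: 0.596
gripper_force: 0.0
```

```bash
cat >> h.py <<'E'
from scipy.spatial.transform import Rotation as Rt
def st():
    o=observe(); M=Rt.from_rotvec(o["ee_rot"]).as_matrix(); np.set_printoptions(precision=4,suppress=True)
    print(o["position"],o["joints"]); print("tool y",M[:,1],"z",M[:,2])
E
python3 - <<'E'
from h import *
st()
t=cams.get_image("top")[:,:,::-1]; s=cams.get_image("scene")[:,:,::-1]
a=np.hstack([crop(t,380,205,60,100,5),crop(s,170,120,120,125,4)]); a=np.hstack([crop(t,380,205,60,100,5),cv2.resize(s[120:245,170:295],(500,500))])
cv2.imwrite("pics/c4.png",cv2.convertScaleAbs(a,alpha=1.5,beta=15))
E
```

```text
[0.4532 0.0187 0.1062] [-0.23    0.468  -0.4097  2.0747  0.7282  1.0679 -1.0311]
tool y [ 0.9954  0.0958 -0.003 ] z [ 0.0451 -0.4953 -0.8675]
```

View pics/c4.png

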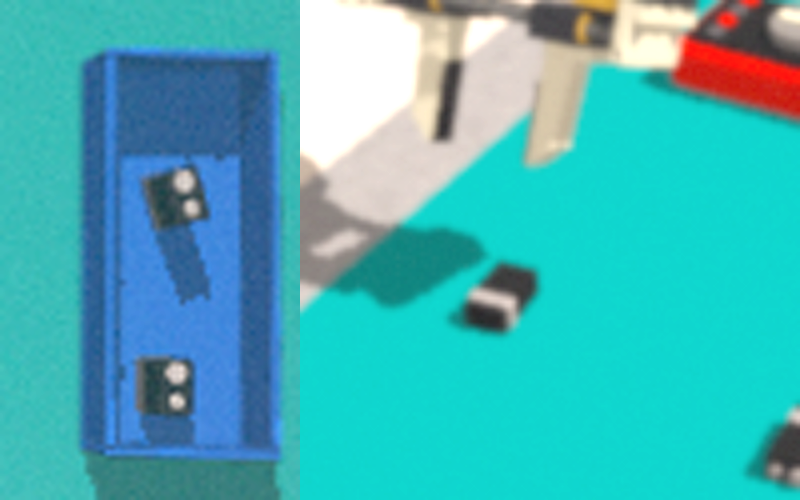

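The first placed battery stands in the bin at crop (165,387), upright. The tilted fingers are above lying_b, with pads reaching to the tips. I'll descend.

>>> step_arm(
  steps=[
    [1,-1,-15,0,0,0],
    [1,0,-20,0,0,0],
    [0,0,-20,0,0,0],
    [0,0,-18,0,0,0],
    [0,0,-12,0,0,0],
    [0,0,-8,0,0,0],
    [0,0,-5,0,0,0],
    [0,0,0,0,0,0],
    [0,0,0,0,0,0],
  ],
)

```text
clock: 9.88
position: [0.4562, 0.0152, 0.0097]
ee_rot: [1.832, 2.004, -0.489]
force: [0.9, -0.0, -0.0]
width: 0.606
gripper_force: 0.0
```

>>> step_arm(
  steps=[
    [0,0,0,0,0,0],
    [0,0,0,0,0,0],
    [0,0,0,0,0,0],
    [0,0,0,0,0,0],
    [0,0,0,0,0,0],
    [0,0,0,0,0,0],
    [0,0,0,0,0,0],
    [0,0,0,0,0,0],
  ],
  gripper=0,
  force=20,
)

```text
clock: 10.55
position: [0.4561, 0.016, 0.0094]
ee_rot: [1.83, 2.005, -0.489]
force: [-1.5, 1.5, 3.8]
width: 0.277
gripper_force: 20.0
```

>>> step_arm(
  steps=[
    [0,0,15,0,0,0],
    [0,0,25,0,0,0],
    [0,0,25,0,0,0],
    [0,0,15,0,0,0],
    [0,2,0,0.1042,0.01,0],
    [0,2,0,0.1042,0.01,0],
    [0,2,0,0.1042,0.01,0],
    [0,2,0,0.1042,0.01,0],
    [0,2,0,0.1042,0.01,0],
    [0,2,0,0.1042,0.01,0],
    [0,2,0,0.1042,0.01,0],
    [0,2,0,0.1042,0.01,0],
    [0,2,0,0.1042,0.01,0],
    [0,2,0,0.1042,0.01,0],
    [0,2,0,0.1042,0.01,0],
    [0,2,0,0.1042,0.01,0],
    [0,2,0,0.1042,0.01,0],
    [0,2,0,0.1042,0.01,0],
    [0,2,0,0.1042,0.01,0],
    [0,0,0,0,0,0],
  ],
)

```text
clock: 12.22
position: [0.4552, 0.0435, 0.0844]
ee_rot: [-1.496, -1.624, -0.862]
force: [-0.2, -1.3, -1.5]
width: 0.28
gripper_force: 20.0
```

Run:
```python
from h import *
st()
s=cams.get_image("scene")[:,:,::-1]
cv2.imwrite("pics/c5.png",cv2.convertScaleAbs(crop(s,160,110,120,110,5),alpha=1.5,beta=15))
```

```text
[0.4552 0.0435 0.0844] [ 1.0725  1.0748 -1.0007  1.908  -0.1803  0.9185  0.4464]
tool y [ 0.996   0.0888 -0.0122] z [-0.0834  0.8676 -0.4903]
```

View pics/c5.png

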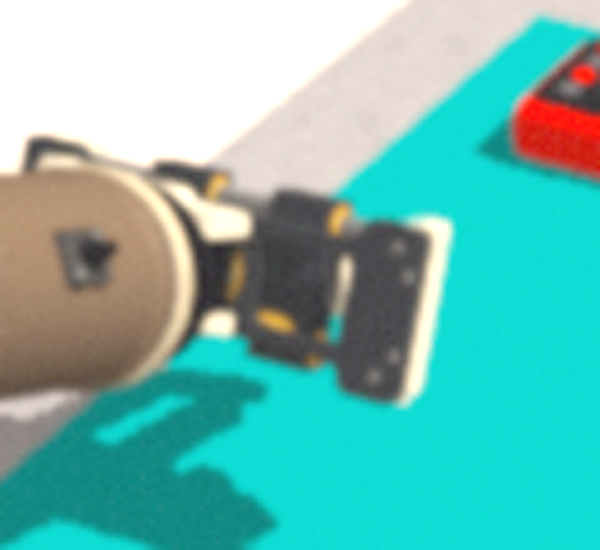

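>>> step_arm(
  steps=[
    [0,0,-8,0,0,0],
    [0,0,-12,0,0,0],
    [0,0,-12,0,0,0],
    [0,0,-10,0,0,0],
    [0,0,-7,0,0,0],
    [0,0,-5,0,0,0],
    [0,0,0,0,0,0],
    [0,0,0,0,0,0],
  ],
)

```text
clock: 12.93
position: [0.456, 0.046, 0.0353]
ee_rot: [-1.495, -1.641, -0.859]
force: [0.0, -0.1, -0.7]
width: 0.282
gripper_force: 20.0
```

>>> step_arm(
  steps=[
    [0,0,-1,0,0,0],
    [0,0,-1,0,0,0],
    [0,0,-1,0,0,0],
    [0,0,0,0,0,0],
  ],
)

```text
clock: 13.27
position: [0.456, 0.0458, 0.0322]
ee_rot: [-1.495, -1.641, -0.859]
force: [0.3, -0.8, -0.1]
width: 0.28
gripper_force: 20.0
```

>>> step_arm(
  steps=[
    [0,0,-1.5,0,0,0],
    [0,0,-1.5,0,0,0],
    [0,0,-1.5,0,0,0],
    [0,0,0,0,0,0],
  ],
)

```text
clock: 13.6
position: [0.4559, 0.0458, 0.0274]
ee_rot: [-1.495, -1.641, -0.859]
force: [-0.3, -0.5, -0.5]
width: 0.278
gripper_force: 20.0
```

>>> step_arm(
  steps=[
    [0,0,-1,0,0,0],
    [0,0,-1,0,0,0],
    [0,0,0,0,0,0],
  ],
)

```text
clock: 13.85
position: [0.456, 0.046, 0.0259]
ee_rot: [-1.495, -1.641, -0.859]
force: [-0.2, 0.4, 0.7]
width: 0.283
gripper_force: 20.0
```

>>> step_arm(
  steps=[
    [0,0,-0.7,0,0,0],
    [0,0,-0.7,0,0,0],
    [0,0,0,0,0,0],
  ],
)

```text
clock: 14.1
position: [0.456, 0.0462, 0.0257]
ee_rot: [-1.493, -1.64, -0.86]
force: [-2.0, -6.5, 11.9]
width: 0.282
gripper_force: 20.0
```

>>> step_arm(
  steps=[
    [0,0,0.5,0,0,0],
    [0,0,0,0,0,0],
    [0,0,0,0,0,0],
    [0,0,0,0,0,0],
    [0,0,0,0,0,0],
  ],
  gripper=0.5,
)

```text
clock: 14.52
position: [0.4559, 0.0459, 0.0247]
ee_rot: [-1.495, -1.641, -0.859]
force: [-0.4, 0.3, 0.3]
width: 0.494
gripper_force: 0.0
```

>>> step_arm(
  steps=[
    [0.5,-6,4,0,0,0],
    [1,-12,8,0,0,0],
    [1,-14,10,0,0,0],
    [1,-14,14,0,0,0],
    [1,-14,16,0,0,0],
    [1,-14,20,0,0,0],
    [1,-10,20,0,0,0],
    [0,-6,20,0,0,0],
    [0,0,15,0,0,0],
    [0,0,0,0,0,0],
  ],
)

```text
clock: 15.35
position: [0.4635, -0.0443, 0.1547]
ee_rot: [-1.495, -1.644, -0.861]
force: [0.5, -0.1, 0.5]
width: 0.502
gripper_force: 0.0
```

Run:
```python
from h import *
st()
t=cams.get_image("top")[:,:,::-1]; s=cams.get_image("scene")[:,:,::-1]
a=np.hstack([cv2.resize(t[245:325,240:310],(350,400),interpolation=2),cv2.resize(s[130:210,170:250],(400,400),interpolation=2)])
cv2.imwrite("pics/c6.png",cv2.convertScaleAbs(a,alpha=1.5,beta=15))
print(proj("scene",[.456,.046,.04]),proj("top",[.456,.046,.046]))
```

```text
[ 0.4635 -0.0443  0.1547] [ 1.1666  0.9835 -1.0145  1.7585 -0.188   1.1831  0.4448]
tool y [ 0.9955  0.095  -0.0014] z [-0.083   0.8617 -0.5005]
[[227.0287 175.6454]] [[272.3981 293.6312]]
```

View pics/c6.png

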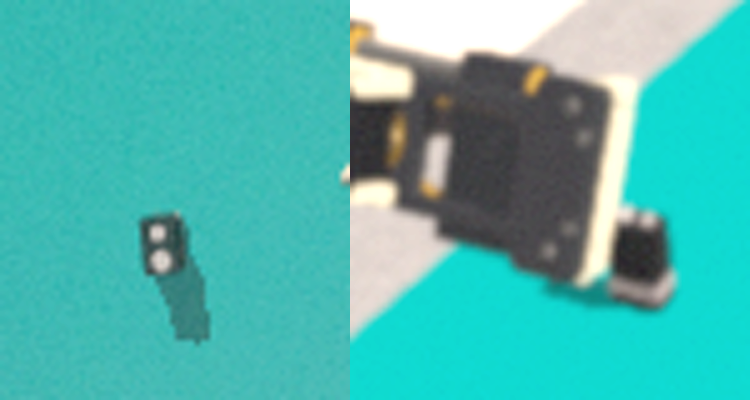

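Run:
```python
from h import *
f=lambda l:np.array(l)/5.+[240,245]-.4
q=back("top",f([(140,215),(180,212),(187,270),(147,275)]),.046); m=back("top",f([(157,232),(161,261)]),.0485)
print(q.mean(0),m.mean(0),m[0]-m[1],q[0]-q[3],q[1]-q[2])
```

```text
[0.45700997 0.04621805 0.046     ] [0.45555821 0.04815324 0.0485    ] [0.01335996 0.00164888 0.        ] [0.02771028 0.00284467 0.        ] [0.02677511 0.00281197 0.        ]
```

>>> step_arm(
  steps=[
    [0,0,0,-0.1042,-0.01,0],
    [0,0,0,-0.1042,-0.01,0],
    [0,0,0,-0.1042,-0.01,0],
    [0,0,0,-0.1042,-0.01,0],
    [0,0,0,-0.1042,-0.01,0],
    [0,0,0,-0.1042,-0.01,0],
    [0,0,0,-0.1042,-0.01,0],
    [0,0,0,-0.1042,-0.01,0],
    [0,0,0,-0.1042,-0.01,0],
    [0,0,0,-0.1042,-0.01,0],
    [0,0,0,0,0,0],
  ],
)

```text
clock: 16.37
position: [0.4622, -0.0381, 0.1525]
ee_rot: [2.102, 2.332, -0.004]
force: [0.5, 1.3, 0.1]
width: 0.499
gripper_force: 0.0
```

>>> step_arm(
  steps=[
    [0,5,0,0,0,-0.105],
    [0,5,0,0,0,-0.105],
    [0,5,0,0,0,-0.105],
    [0,6,0,0,0,-0.105],
    [0,6,0,0,0,-0.105],
    [0,6,0,0,0,-0.105],
    [0,6,0,0,0,-0.105],
    [0,6,0,0,0,-0.105],
    [-1,6,0,0,0,-0.105],
    [-1,6,0,0,0,-0.105],
    [-1,6,0,0,0,-0.105],
    [-1,6,0,0,0,-0.105],
    [-1,6,0,0,0,-0.105],
    [-1,6,0,0,0,-0.105],
    [-1,6,0,0,0,-0.105],
    [0,0,0,0,0,0],
  ],
)

```text
clock: 17.7
position: [0.4545, 0.0438, 0.1508]
ee_rot: [-3.135, -0.132, 0.002]
force: [-1.1, -0.1, 0.3]
width: 0.499
gripper_force: 0.0
```

```bash
python3 -c "
from h import *
st()"
```

```text
[0.4545 0.0438 0.1508] [ 0.1547  0.2916 -0.4428  2.0355  0.1601  0.8481 -1.8646]
tool y [ 0.0842 -0.9964 -0.0035] z [-0.0014  0.0033 -1.    ]
```

>>> step_arm(
  steps=[
    [1,1.5,-15,0,0,0.01],
    [1,1.5,-25,0,0,0.01],
    [0,0,-30,0,0,0],
    [0,0,-25,0,0,0],
    [0,0,-20,0,0,0],
    [0,0,-12,0,0,0],
    [0,0,-7,0,0,0],
    [0,0,0,0,0,0],
    [0,0,0,0,0,0],
  ],
)

```text
clock: 18.45
position: [0.4573, 0.0456, 0.0177]
ee_rot: [-3.134, -0.171, -0.0]
force: [0.2, 0.0, 0.1]
width: 0.503
gripper_force: 0.0
```

>>> step_arm(
  steps=[
    [0,0,0,0,0,0],
    [0,0,0,0,0,0],
    [0,0,0,0,0,0],
    [0,0,0,0,0,0],
    [0,0,0,0,0,0],
    [0,0,0,0,0,0],
    [0,0,0,0,0,0],
  ],
  gripper=0,
  force=15,
)

```text
clock: 19.03
position: [0.4578, 0.0459, 0.0182]
ee_rot: [-3.135, -0.169, -0.003]
force: [-0.7, -0.6, 5.9]
width: 0.185
gripper_force: 15.0
```

>>> step_arm(
  steps=[
    [0,0,15,0,0,0],
    [0,0,25,0,0,0],
    [0,0,30,0,0,0],
    [0,0,20,0,0,0],
    [4,-16,10,0,0,-0.01],
    [4,-24,0,0,0,-0.01],
    [4,-24,0,0,0,-0.01],
    [4,-24,0,0,0,-0.01],
    [4,-24,0,0,0,-0.01],
    [4,-24,0,0,0,-0.01],
    [4,-24,0,0,0,-0.01],
    [4,-24,0,0,0,-0.01],
    [4,-24,0,0,0,-0.01],
    [4,-24,0,0,0,-0.01],
    [4,-24,0,0,0,-0.01],
    [4,-24,0,0,0,-0.01],
    [4,-24,0,0,0,-0.01],
    [5,-16,0,0,0,-0.015],
    [5,-12,0,0,0,-0.015],
    [0,0,0,0,0,0],
  ],
)

```text
clock: 20.7
position: [0.5194, -0.2894, 0.1174]
ee_rot: [-3.139, 0.089, -0.002]
force: [0.5, -0.5, -0.8]
width: 0.185
gripper_force: 15.0
```

>>> step_arm(
  steps=[
    [0,0,0,0,0,0],
    [0,0,0,0,0,0],
  ],
)

```text
clock: 20.87
position: [0.5191, -0.285, 0.1176]
ee_rot: [-3.137, 0.08, -0.001]
force: [-0.5, 0.2, -0.5]
width: 0.183
gripper_force: 15.0
```

>>> step_arm(
  steps=[
    [0.5,-1,-15,0,0,0],
    [0,0,-15,0,0,0],
    [0,0,-15,0,0,0],
    [0,0,-15,0,0,0],
    [0,0,-12,0,0,0],
    [0,0,-9,0,0,0],
    [0,0,-7,0,0,0],
    [0,0,-4,0,0,0],
    [0,0,-1,0,0,0],
    [0,0,0,0,0,0],
    [0,0,0,0,0,0],
  ],
)

```text
clock: 21.78
position: [0.5204, -0.2873, 0.0254]
ee_rot: [-3.139, 0.082, -0.003]
force: [0.7, -0.2, -0.5]
width: 0.182
gripper_force: 15.0
```

>>> step_arm(
  steps=[
    [0,0,-0.8,0,0,0],
    [0,0,-0.8,0,0,0],
    [0,0,0,0,0,0],
  ],
)

```text
clock: 22.03
position: [0.5201, -0.2872, 0.0234]
ee_rot: [-3.138, 0.082, -0.003]
force: [-0.3, -0.7, -1.7]
width: 0.18
gripper_force: 15.0
```

>>> step_arm(
  steps=[
    [0,0,-0.8,0,0,0],
    [0,0,-0.7,0,0,0],
    [0,0,0,0,0,0],
  ],
)

```text
clock: 22.28
position: [0.5201, -0.2872, 0.0223]
ee_rot: [-3.139, 0.082, -0.003]
force: [-1.5, 1.0, 5.2]
width: 0.179
gripper_force: 15.0
```

Contact with the bin floor. I'll release, then withdraw.

>>> step_arm(
  steps=[
    [0,0,0,0,0,0],
    [0,0,0,0,0,0],
    [0,0,0,0,0,0],
    [0,0,0,0,0,0],
    [0,0,0,0,0,0],
  ],
  gripper=0.25,
)

```text
clock: 22.7
position: [0.5199, -0.2871, 0.0217]
ee_rot: [-3.138, 0.082, -0.002]
force: [-0.1, 0.5, 0.2]
width: 0.255
gripper_force: 0.0
```

>>> step_arm(
  steps=[
    [0,0,10,0,0,0],
    [0,0,15,0,0,0],
    [0,0,20,0,0,0],
    [0,0,30,0,0,0],
    [0,0,30,0,0,0],
    [0,0,30,0,0,0],
    [-5,20,20,0,0,0],
    [-10,30,0,0,0,0],
    [-10,30,0,0,0,0],
    [-10,30,0,0,0,0],
    [-10,30,0,0,0,0],
    [-10,30,0,0,0,0],
    [-10,30,0,0,0,0],
    [-5,20,0,0,0,0],
    [0,0,0,0,0,0],
    [0,0,0,0,0,0],
  ],
)

```text
clock: 24.03
position: [0.45, -0.0662, 0.1776]
ee_rot: [-3.139, 0.078, -0.004]
force: [-0.5, 0.3, 1.1]
width: 0.249
gripper_force: 0.0
```

Run:
```python
from h import *
st()
t=cams.get_image("top")[:,:,::-1]; s=cams.get_image("scene")[:,:,::-1]
a=np.hstack([crop(t,385,205,60,100,5),cv2.resize(s[230:340,95:225],(490,500),interpolation=2)])
cv2.imwrite("pics/c7.png",cv2.convertScaleAbs(a,alpha=1.5,beta=15)); cv2.imwrite("pics/s7.png",s)
```

```text
[ 0.45   -0.0662  0.1776] [ 0.3819  0.2476 -0.4183  2.0102  0.1246  0.9058 -1.7226]
tool y [-0.0498 -0.9988 -0.0019] z [ 0.0023  0.0018 -1.    ]
```

View pics/c7.png

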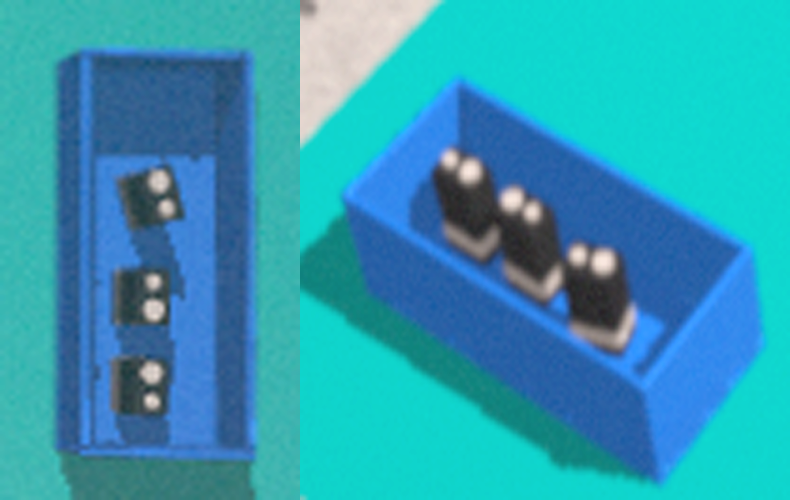

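View pics/s7.png

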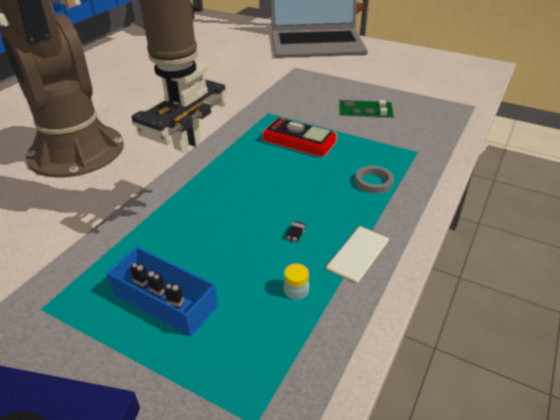

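Three batteries stand upright in the bin with terminals up, at scene pixels (139,275), (156,284) and (174,294). The spare is still at (296,232), and the jar, tape and phone haven't moved.

```bash
python3 -c "
from cell import job
print(job.sign_off())"
```

```text
the job is handed in; nothing more can be done
None
```

The job is handed in at about 24 s on the clock: the bin holds three upright batteries with terminals up, the spare is still lying on the bench, and the jar, tape roll and phone were not touched.

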